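Push a row of sample tins home against the lane stop and close the keeper

ROBOT

A 6-joint arm with a two-finger parallel gripper is mounted at the origin on a cart in front of the work surface, level with it; the furniture and walls round the work are solid. World frame = base frame: x ahead of the robot, y to its left, z up, the work surface at z = 0. Lengths are in m, angles in rad, forces in N, time in s.
With the tool pointing down it reaches from about 0.375 to 0.975 m from the base axis. Payload 3.8 kg.
Tool frame: the origin (TCP) lies midway between the tips of the shut fingers; the grasp point (between the pads) lies 19 mm behind it; z points along the fingers, y is the direction in which the jaws open and shut (so a half turn about z gives the same grasp; the last joint's range is limited). The gripper opens to 85 mm and grips with 20 to 120 N. Pads are 22 mm wide; open, the fingers measure 114 mm over their backs; the gripper's body (76 mm by 85 mm) begins 54 mm behind the grasp point. The pads swing forward as they close: fully open they stand 13 mm farther back than shut.
Start: joints at [1.149, 0.264, 1.604, -0, 1.274, -0.037], TCP at [0.253, 0.626, 0.207] pointing down, gripper open.
Joint ranges: [-2.63, 2.63], [-0.94, 2.18], [0.31, 2.57], [-1.31, 4.45], [0, 2.66], [-2.55, 2.55]. Speed limits (rad/s): [2.57, 2.57, 3.14, 3.14, 3.14, 3.14].

INTERFACE

Orientations are given as a rotation vector (axis times angle).
In Python, from workcell import bot gives the robot as it stands.
- The arm moves only by the tool drive_tool, never from a script. Its argument "steps" is a list of rows, each a list of 2 entries, a list of its own where there are three numbers: the shift along the tool's x, y, z in mm, then the turn about the tool's z in degrees. In form: [[[dx, dy, dz], twist], ...]. A call has 1 to 8 rows; each row shifts and turns the commanded pose from where the row before left it, along the tool's axes as they then stand; what a row does not reach is not made up. A row lasts 1/12 s, in which the tool goes at most 41.7 mm and 7.16 degrees, less where a joint would pass 70% of its speed; a pose out of reach is approached as far as the arm can. A call is refused whole if a number of a shift passes 41.7 or a number of a turn 7.16, either way. A call with a gripper value outside its range is refused whole. "jaw" is the opening, from 0 (shut) to 1 (fully open), set as the call begins (left out, the last holds). The fingers move at their own pace and stop on an object; "force" is the grip in N (left out, the last holds). Time passes only in rows, so rows that do not move let the fingers close. It gives the time, the measured TCP pose, the force and the opening at its end, in the units of the state.
- bot.read_state(): the state, without advancing time (a new reading comes with each control period).
- bot.read_camera(name): name is "scene" or "top" or "wrist"; returns the picture (400x640x3 uint8, red, green, blue); there is no depth.
- bot.camera_info(name): a dict with "fx", "fy", "cx", "cy" (pixels), "D" ([k1, k2, p1, p2, k3] as OpenCV has them; the pictures are not rectified), "position" and "attitude" of the camera in the world. Camera axes: x right, y down, z forward; pixel columns grow to the right and rows downward; lengths in m; the calibration is good to about 2 mm. A picture is of the moment at which its call begins: read the wrist's pose just before it. camera_info takes no time and is no camera call; for the wrist camera it gives the pose at the moment of the call.
- bot.finish_job(): hands the job in, once; it reports no verdict.
The state is a dict: "time": time; "q": joint angles; "joint_vel": joint speeds; "joint_torque": joint torques, N m; "tool_pos": TCP position; "tcp_rot": TCP orientation; "wrist_force": force on the tool from outside, world axes, zero at the start; "torque": the same for the moment, N m; "width": opening from 0.0 (shut) to 1.0 (fully open).
Only numpy, scipy, OpenCV 4.12 (cv2) and the standard library are available. Lean on these libraries where they do the work, as an engineer would, in place of code of your own. Each camera call takes 0.05 s, during which the arm holds its last target.

TASK

Three white sample tins stand in one touching row in the single-file lane. With your fingertips, push the row along the lane as one train, from its trailing tin, until the leading tin is right against the end stop, then swing the orange keeper fully shut across the lane behind the last tin. Only push: do not lift or tip the tins or let the row come apart, leave everything else on the bench where it is, and finish clear of it all.

Things in the scene. Friction and masses are not known exactly. Their poses are not given: they have to be found in the camera images.
- lane: Fixed aluminium lane, 112 mm wide. Origin on the bench under the channel's middle. +y: direction of travel to the end stop (roughly robot's left); +x: across, away from the robot. Channel 68 mm wide, from its open entry at y = -200 to the stop's face at y = +200 mm; slick floor 6 mm above the bench; side rails 6 mm thick, tops 20 mm above the bench.
- stop_face (a point): Middle of the black rubber face of the end stop (an upright grey plate, top 74 mm above the bench), lane x = 0, y = +200 mm, 40 mm above the bench; axes parallel to the lane's.
- tin_1: Trailing white sample tin (farthest from the end stop, the one to push). Round, 60 mm diameter, lid rim 62.4 mm diameter (at 59 to 70 mm up), 70 mm high, 0.13 kg (may vary). Origin at the centre of its underside. It starts 75 to 140 mm short of home; at home its origin is at about lane y = +44 mm.
- tin_2: Middle white sample tin, same size, touching tin_1. When home its origin lies at about lane y = +106 mm.
- tin_3: Leading white sample tin, same size, touching tin_2. When home its origin lies at about lane y = +169 mm.
- keeper (a joint): Keeper angle about its upright hinge, rad. 0 = fully shut (hard stop): across the channel along lane +x, behind the last tin. At 1.57 it points along lane -y, outside the lane on the robot's side; it starts open at 1.6 to 1.85, limit 2.0. Shuts counter-clockwise seen from above. Stiff hinge (0.04 N m), stays where it is left.
- keeper_hinge (a point): Point on the keeper's hinge axis at the bar's mid height, 43 mm above the bench: lane x = -47 mm, y = +4 mm.
- keeper_tip (a point): Centre of the round end (11 mm) of the orange keeper bar, 77 mm from the hinge axis, 43 mm above the bench. The bar is 6 mm thick and spans 28 to 58 mm above the bench, so fingertips 30 to 45 mm above the bench clear the side rails and still push it. When shut it stands about 6 mm behind the last tin.
- dark_tin: Bystander: spare dark tin with a white lid, 68 mm diameter, 82 mm high, standing on the bench beyond the end stop. Origin at the centre of its underside.
- tally: Bystander: small grey hand tally counter, 27x53x53 mm, standing on the far side of the lane. Origin at its underside.
- bean_jar: Bystander: clear jar with a black lid, 66 mm diameter, 108 mm high, on the bench to the right and behind the lane's entry end. Origin at its underside.
- pocket_scale: Bystander: black pocket scale, 78x110x32 mm, on the bench to the left. Origin at its underside.
- box_cutter: Bystander: yellow box cutter, 162 mm long, far left. Origin at its underside.
- marker_red: Bystander: white marker with a red cap, 148 mm long, far left. Origin at its underside.

How it is judged:
On the way, in this order (a step that is already met when the one before it is completed fails the run):
1. the row of three tins stands home against the end stop, keeper not yet shut (y of tin_3 in the frame of lane above 0.164 m and horizontal distance between tin_1 and tin_2 below 0.0665 m and horizontal distance between tin_2 and tin_3 below 0.0665 m and angle between each of tin_1, tin_2, tin_3's own z axis and vertical below 0.08 rad and value of joint keeper above 0.6 rad), for 0.2 s.
2. the keeper is shut behind the last tin (value of joint keeper below 0.12 rad), for 0.2 s.
At the end, for the whole second after the job is handed in: The leading tin is within about 5 mm of the end stop, neighbouring tins touch (gaps under 4 mm), all three stand upright and at rest in the lane, and the keeper is shut behind them to within 0.12 rad (y of tin_3 in the frame of lane above 0.164 m and horizontal distance between tin_1 and tin_2 below 0.0665 m and horizontal distance between tin_2 and tin_3 below 0.0665 m and angle between each of tin_1, tin_2, tin_3's own z axis and vertical below 0.08 rad and x of tin_1 in the frame of lane between -0.012 and 0.012 m and x of tin_2 in the frame of lane between -0.012 and 0.012 m and x of tin_3 in the frame of lane between -0.012 and 0.012 m and value of joint keeper below 0.12 rad and y of tin_1 in the frame of lane above 0.034 m and linear speed of each of tin_1, tin_2, tin_3 below 0.02 m/s).
It fails at once if a tin of the row is lifted (more than 15 mm) (height (world z) of any of tin_1, tin_2, tin_3 above 0.021 m).
It fails at once if a tin of the row is tipped (more than 0.35 rad) (angle between any of tin_1, tin_2, tin_3's own z axis and vertical above 0.35 rad).
It fails at once if the row comes apart (a gap over 15 mm) (horizontal distance between tin_1 and tin_2 above 0.0775 m or horizontal distance between tin_2 and tin_3 above 0.0775 m).
It fails at once if something else on the bench is shifted (more than 20 mm) (distance of any of dark_tin, tally, bean_jar, pocket_scale, box_cutter, marker_red from where it was at the start of the episode above 0.02 m).
It also fails if it takes over 48 s, if anything falls off the work surface, if the arm or the gripper's body presses on something with over 40 N, if the wrist force passes 120 N, or if a joint passes its speed limit or range.

## Working session

There is one attempt and no reset: what is moved stays moved. The work goes in short steps, Python scripts to look and compute and a tool call to move; the robot and the scene stay as the last step left them, time stands still between calls to the robot, and variables do not carry over. Pictures are saved under pics/ and viewed, and the job is handed in when it is done.

Besides the shell and the picture viewer there is one more tool, called after "Emit:" as name(argument=value, ...), one argument or row to a line, values as JSON. drive_tool: Moves the arm, as the interface text tells. Its arguments: {"type":"object","properties":{"steps":{"type":"array","items":{"type":"array"}},"jaw":{"type":"number"},"force":{"type":"number"}},"required":["steps"]}

```bash
mkdir -p pics; cat > h.py <<'E'
import numpy as np, cv2, json
from workcell import bot
def snap(name, fn):
    im=bot.read_camera(name); cv2.imwrite('pics/'+fn, im[:,:,::-1]); return im
E
python3 - <<'E'
from h import *
for n in("scene","top"):
    print(n,bot.camera_info(n)); snap(n,n+'0.png')
print(bot.read_state())
E
```

```text
scene {'fx': 509.51684092934886, 'fy': 509.51684092934886, 'cx': 319.7693569403447, 'cy': 198.21886963402315, 'D': array([-0.07163699,  0.        ,  0.        ,  0.        ,  0.        ]), 'position': array([-0.63789501,  1.23278634,  1.25121055]), 'attitude': array([-1.02444738,  2.29787177, -1.12218806])}
top {'fx': 382.5749448409427, 'fy': 382.5749448409427, 'cx': 324.4973062269788, 'cy': 198.3915520924976, 'D': array([-0.04660424,  0.        ,  0.        ,  0.        ,  0.        ]), 'position': array([0.43026349, 0.23189002, 1.13001883]), 'attitude': array([-2.1522606 ,  2.15951287, -0.13108035])}
{'time': 0.1, 'q': array([ 1.14908643e+00,  2.64670382e-01,  1.60523614e+00, -5.17865892e-06,
        1.27372905e+00, -3.69127270e-02]), 'joint_vel': array([-0.00041679, -0.00182851, -0.00214278, -0.00023814,  0.00234319,
        0.00059578]), 'joint_torque': array([ 9.12601536e-04, -5.16703463e+01, -3.68592989e+01,  1.54722225e-04,
        6.32172087e-03,  1.38960800e-06]), 'tool_pos': array([0.25309281, 0.62498019, 0.2056923 ]), 'tcp_rot': array([-0.60062526, -3.08317316,  0.00312631]), 'wrist_force': array([-0.12946617,  0.53487641,  0.02115898]), 'torque': array([-0.01088103,  0.00936619, -0.03705948]), 'width': 0.9965559788906587}
```

View pics/scene0.png

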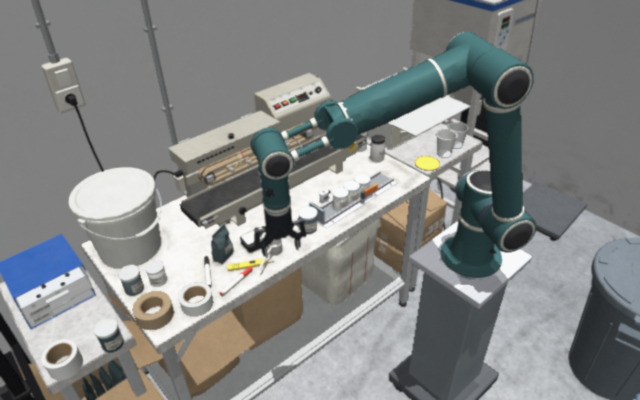

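View pics/top0.png

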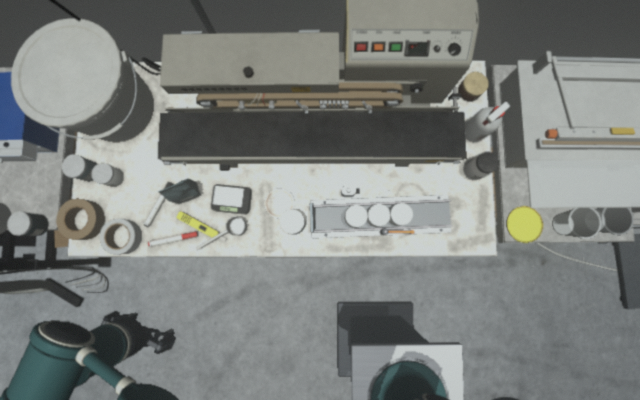

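```bash
python3 - <<'E'
import cv2
im=cv2.imread('pics/top0.png')
cv2.imwrite('pics/topc.png',cv2.resize(im[165:255,270:470],None,fx=4,fy=4,interpolation=cv2.INTER_CUBIC))
E
```

```text
(no output)
```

View pics/topc.png

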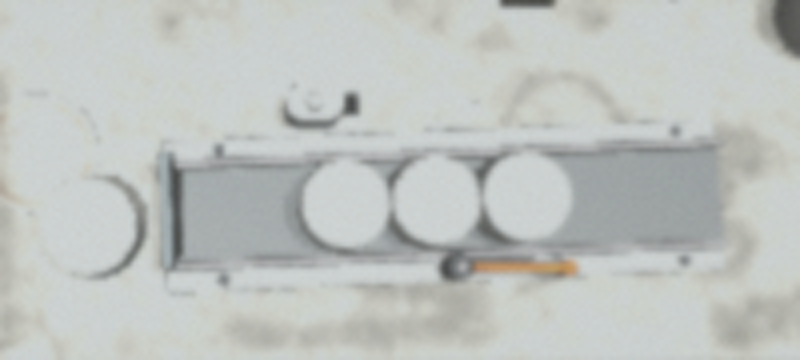

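```bash
cat >> h.py <<'E'
def ray(name,uv,z,info=None):
    c=info or bot.camera_info(name)
    K=np.array([[c['fx'],0,c['cx']],[0,c['fy'],c['cy']],[0,0,1]])
    n=cv2.undistortPoints(np.array(uv,float).reshape(-1,1,2),K,np.array(c['D'])).reshape(-1,2)
    R=cv2.Rodrigues(np.array(c['attitude']))[0]
    d=np.c_[n,np.ones(len(n))]@R.T
    z=np.broadcast_to(z,(len(n),))
    t=(z-c['position'][2])/d[:,2]
    return c['position']+d*t[:,None]
def proj(name,P,info=None):
    c=info or bot.camera_info(name)
    K=np.array([[c['fx'],0,c['cx']],[0,c['fy'],c['cy']],[0,0,1]])
    R=cv2.Rodrigues(np.array(c['attitude']))[0]
    p=(np.atleast_2d(P)-c['position'])@R
    return cv2.projectPoints(p,np.zeros(3),np.zeros(3),K,np.array(c['D']))[0].reshape(-1,2)
E
python3 - <<'E'
from h import *
pts=[("tin3",347,204,.076),("tin2",436,201,.076),("tin1",527,197,.076),("hinge",457,267,.06),("tip",571,268,.058),
("rTL",182,165,.02),("rBL",182,268,.02),("rTR",716,143,.02),("rBR",716,245,.02),("floorR1",720,147,.006),("floorR2",720,243,.006),("plateT",168,153,.074),("plateB",168,268,.074)]
uv=[((x+.5)/4-.5+270,(y+.5)/4-.5+165) for _,x,y,_ in pts]
P=ray("top",uv,[p[3] for p in pts])
for p,q in zip(pts,P): print(p[0],np.round(q*1000,1))
E
```

```text
tin3 [513.7 146.8  76. ]
tin2 [515.5  85.3  76. ]
tin1 [518.   22.2  76. ]
hinge [470.6  69.3  60. ]
tip [469.6 -11.   58. ]
rTL [547.1 262.3  20. ]
rBL [472.1 262.3  20. ]
rTR [ 561.8 -129.3   20. ]
rBR [ 487.1 -126.1   20. ]
floorR1 [ 560.5 -136.7    6. ]
floorR2 [ 489.2 -133.7    6. ]
plateT [549.8 270.5  74. ]
plateB [470.1 270.4  74. ]
```

Emit:
drive_tool(
  steps=[
    [[0,0,0],6.6],
    [[0,0,0],6.6],
    [[0,0,0],6.6],
    [[0,0,0],6.6],
    [[0,0,0],6.6],
  ],
  jaw=0,
  force=30,
)

```text
time: 0.52
tool_pos: [0.2532, 0.6252, 0.2061]
tcp_rot: [1.46, 2.782, -0.002]
wrist_force: [0.4, -0.5, 0.1]
width: 0.297
```

Emit:
drive_tool(
  steps=[
    [[0,0,0],6.6],
    [[0,0,0],6.6],
    [[0,0,0],6.6],
    [[0,0,0],6.6],
    [[0,0,0],6.6],
    [[0,0,0],0],
  ],
)

```text
time: 1.02
tool_pos: [0.2532, 0.6252, 0.2061]
tcp_rot: [2.186, 2.256, -0.002]
wrist_force: [-1.1, 0.6, 0.2]
width: 0.001
```

```bash
cat >> h.py <<'E'
TH=0.036; LO=np.array([.5178,.065])
LX=np.array([np.cos(TH),np.sin(TH)]); LY=np.array([-np.sin(TH),np.cos(TH)])
def stat():
    s=bot.read_state(); R=cv2.Rodrigues(np.array(s['tcp_rot']))[0]
    d=s['tool_pos'][:2]-LO
    print('t',round(s['time'],2),'pos',np.round(s['tool_pos']*1000,1),'lane',np.round([d@LX*1000,d@LY*1000],1),'yaw_y deg',round(np.degrees(np.arctan2(R[1,1],R[0,1])),2),'z',np.round(R[:,2],3),'F',np.round(s['wrist_force'],2),'w',round(s['width'],3),'q',np.round(s['q'],2))
    return s,R
def to(lx,ly,z):
    s,R=stat(); p=np.r_[LO+lx*LX+ly*LY,z]; d=R.T@(p-s['tool_pos'])*1000
    print('tool shift mm',np.round(d,1))
E
python3 -c "
from h import *
to(0,-110,.2)"
```

```text
t 1.02 pos [253.2 625.2 206.1] lane [-244.3  569.4] yaw_y deg 1.79 z [-0.    -0.001 -1.   ] F [-1.06  0.65  0.18] w 0.001 q [ 1.15  0.26  1.6  -0.    1.27  1.12]
tool shift mm [-110566.9     762.8     136.2]
```

```bash
sed -i 's/p=np.r_\[LO+lx\*LX+ly\*LY,z\]/p=np.r_[LO+lx*LX\/1000+ly*LY\/1000,z\/1000]/' h.py
python3 -c "
from h import *
to(0,-110,200)"
```

```text
t 1.02 pos [253.2 625.2 206.1] lane [-244.3  569.4] yaw_y deg 1.79 z [-0.    -0.001 -1.   ] F [-1.06  0.65  0.18] w 0.001 q [ 1.15  0.26  1.6  -0.    1.27  1.12]
tool shift mm [-678.2  247.4    6.8]
```

Emit:
drive_tool(
  steps=[
    [[-30,12,0],0],
    [[-35,13,0],0],
    [[-35,13,0],0],
    [[-35,13,0],0],
    [[-35,13,0],0],
    [[-35,13,0],0],
    [[-35,13,0],0],
    [[-35,13,0],0],
  ],
)

```text
time: 1.68
tool_pos: [0.3658, 0.3525, 0.2066]
tcp_rot: [2.179, 2.263, -0.0]
wrist_force: [0.1, -0.0, -0.1]
width: -0.003
```

Emit:
drive_tool(
  steps=[
    [[-35,13,0],0],
    [[-35,13,0],0],
    [[-35,13,0],0],
    [[-35,13,0],0],
    [[-35,13,0],0],
    [[-35,13,0],0],
    [[-35,13,0],0],
    [[-35,13,0],0],
  ],
)

```text
time: 2.35
tool_pos: [0.4793, 0.0762, 0.2069]
tcp_rot: [2.179, 2.263, 0.0]
wrist_force: [0.9, 1.3, -0.0]
width: 0.003
```

Emit:
drive_tool(
  steps=[
    [[-35,13,0],0],
    [[-35,13,0],0],
    [[-30,13,0],0],
    [[0,0,0],0],
    [[0,0,0],0],
  ],
)

```text
time: 2.77
tool_pos: [0.5217, -0.0221, 0.2065]
tcp_rot: [-2.184, -2.257, 0.001]
wrist_force: [0.5, 0.1, -1.1]
width: 0.002
```

```bash
python3 -c "
from h import *
to(0,-115,35)
info=bot.camera_info('wrist');print(info)
snap('wrist','w1.png');snap('top','t1.png')
im=cv2.imread('pics/t1.png')
cv2.imwrite('pics/t1c.png',cv2.resize(im[140:290,250:470],None,fx=3.5,fy=3.5,interpolation=cv2.INTER_CUBIC))"
```

```text
t 2.77 pos [521.7 -22.1 206.5] lane [  0.7 -87.1] yaw_y deg 1.9 z [-0.001  0.    -1.   ] F [ 0.49  0.07 -1.07] w 0.002 q [-0.09 -0.03  1.93  0.    1.24 -0.12]
tool shift mm [-27.9  -0.5 171.5]
{'fx': 344.4361283700459, 'fy': 344.4361283700459, 'cx': 316.48596617494945, 'cy': 198.07514506834275, 'D': array([-0.01751433,  0.        ,  0.        ,  0.        ,  0.        ]), 'position': array([0.52004414, 0.05436249, 0.37332777]), 'attitude': array([2.8354209 , 0.04708638, 0.00614627])}
```

View pics/w1.png

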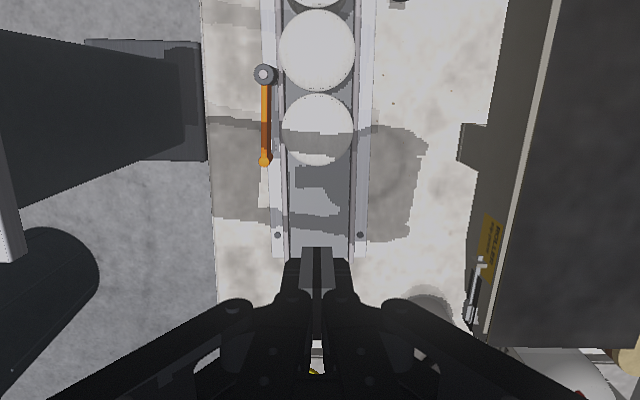

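View pics/t1c.png

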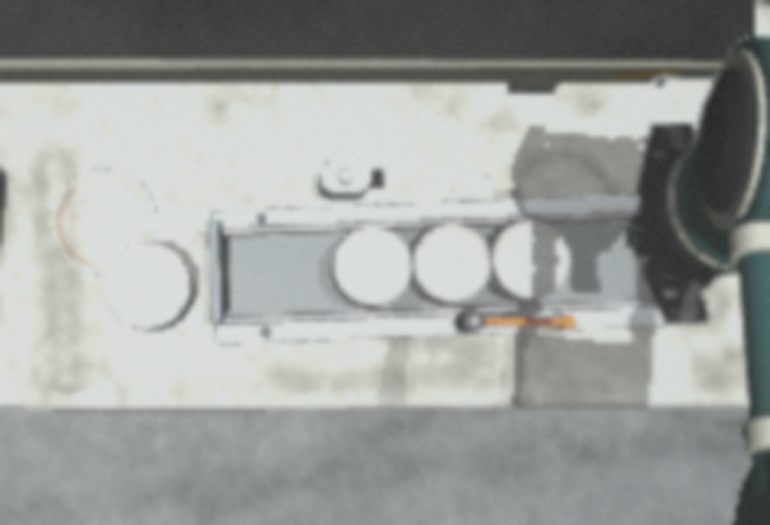

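```bash
python3 -c "
from h import *
n=['tin1','tin2','hinge','tip','boltL','boltR','entryL','entryR']
P=ray('wrist',[(317.5,130.5),(317,50.5),(263.5,74),(264,162),(278,235),(360.5,235),(289,247),(349,245)],[.076,.076,.06,.058,.02,.02,.006,.006])
for a,p in zip(n,P): d=p[:2]-LO; print(a,np.round(p*1000,1),np.round([d@LX*1000,d@LY*1000],1))
"
```

```text
tin1 [521.   22.9  76. ] [  1.6 -42.1]
tin2 [518.3  86.2  76. ] [ 1.2 21.2]
hinge [473.   67.5  60. ] [-44.7   4.1]
tip [472.4  -9.7  58. ] [-48.1 -73.1]
boltL [481.5 -99.8  20. ] [ -42.2 -163.3]
boltR [573.3 -96.5  20. ] [  49.6 -163.4]
entryL [ 492.9 -120.7    6. ] [ -31.6 -184.7]
entryR [ 562.9 -115.7    6. ] [  38.6 -182.2]
```

Emit:
drive_tool(
  steps=[
    [[-14,0,20],0],
    [[-14,0,25],0],
    [[0,1,25],0],
    [[0,0,25],0],
    [[0,0,25],0],
    [[0,0,25],0],
    [[0,0,22],0],
    [[0,0,0],0],
  ],
)

```text
time: 3.53
tool_pos: [0.5184, -0.0462, 0.0351]
tcp_rot: [-2.174, -2.257, 0.008]
wrist_force: [-1.2, 0.9, -0.3]
width: 0.004
```

```bash
sed -i 's/\.5178,/.5190,/' h.py; python3 -c "
from h import *
to(0,0,38)
snap('wrist','w2.png')"
```

```text
t 3.53 pos [518.4 -46.2  35.1] lane [  -4.6 -111.1] yaw_y deg 2.14 z [-0.009  0.002 -1.   ] F [-1.19  0.86 -0.28] w 0.004 q [-0.14  0.15  2.08  0.    0.92 -0.17]
tool shift mm [111.1   4.7  -2.7]
```

View pics/w2.png

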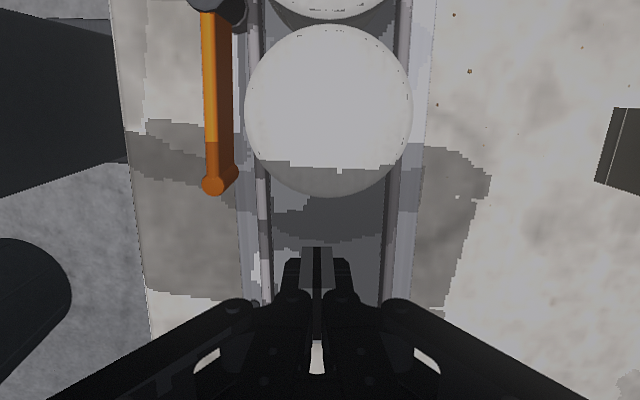

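Emit:
drive_tool(
  steps=[
    [[5,2,0],0],
    [[5,2,-1],0],
    [[4,0,-1],0],
    [[3,0,0],0],
    [[3,0,0],0],
    [[3,0,0],0],
    [[3,0,0],0],
    [[3,0,0],0],
  ],
)

```text
time: 4.25
tool_pos: [0.5265, -0.0193, 0.042]
tcp_rot: [2.183, 2.259, 0.0]
wrist_force: [0.7, -1.1, 0.4]
width: 0.002
```

Emit:
drive_tool(
  steps=[
    [[3,0,0],0],
    [[3,0,0],0],
    [[3,0,0],0],
    [[3,0,0],0],
    [[3,0,0],0],
    [[3,0,0],0],
    [[3,0,0],0],
    [[3,0,0],0],
  ],
)

```text
time: 4.92
tool_pos: [0.5257, 0.0048, 0.0419]
tcp_rot: [2.183, 2.259, -0.0]
wrist_force: [0.5, -2.1, 0.5]
width: -0.001
```

```bash
python3 -c "
from h import *
to(0,0,38)
snap('wrist','w3.png')"
```

```text
t 4.92 pos [525.7   4.8  41.9] lane [  4.5 -60.4] yaw_y deg 1.95 z [-0. -0. -1.] F [ 0.52 -2.06  0.54] w -0.001 q [-0.04  0.15  2.07 -0.    0.92 -0.07]
tool shift mm [60.4 -4.6  3.9]
```

View pics/w3.png

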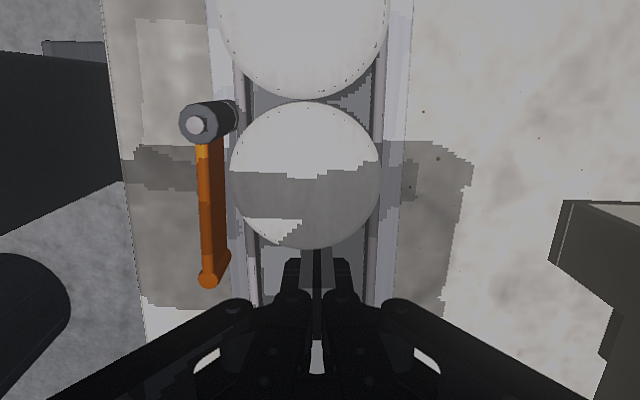

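Emit:
drive_tool(
  steps=[
    [[3,-1,0],0],
    [[3,-1,0],0],
    [[3,-1,0],0],
    [[3,-1,0],0],
    [[3,0,0],0],
    [[3,0,0],0],
    [[3,0,0],0],
    [[3,0,0],0],
  ],
)

```text
time: 5.63
tool_pos: [0.5208, 0.0287, 0.0418]
tcp_rot: [-2.183, -2.259, 0.0]
wrist_force: [-0.2, -1.1, -0.5]
width: -0.001
```

Emit:
drive_tool(
  steps=[
    [[3,0,0],0],
    [[3,0,0],0],
    [[3,0,0],0],
    [[3,0,0],0],
    [[3,0,0],0],
    [[3,0,0],0],
    [[2,0,0],0],
    [[2,0,0],0],
  ],
)

```text
time: 6.3
tool_pos: [0.5201, 0.0506, 0.0419]
tcp_rot: [-2.183, -2.259, 0.0]
wrist_force: [-0.6, -0.7, -0.7]
width: 0.001
```

```bash
python3 -c "
from h import *
to(0,0,38)
snap('wrist','w4.png');snap('top','t4.png')
im=cv2.imread('pics/t4.png')
cv2.imwrite('pics/t4c.png',cv2.resize(im[165:255,270:470],None,fx=4,fy=4,interpolation=cv2.INTER_CUBIC))"
```

```text
t 6.3 pos [520.1  50.6  41.9] lane [  0.6 -14.4] yaw_y deg 1.96 z [-0. -0. -1.] F [-0.6  -0.71 -0.69] w 0.001 q [ 0.05  0.14  2.08 -0.    0.92  0.02]
tool shift mm [14.4 -0.6  3.9]
```

View pics/w4.png

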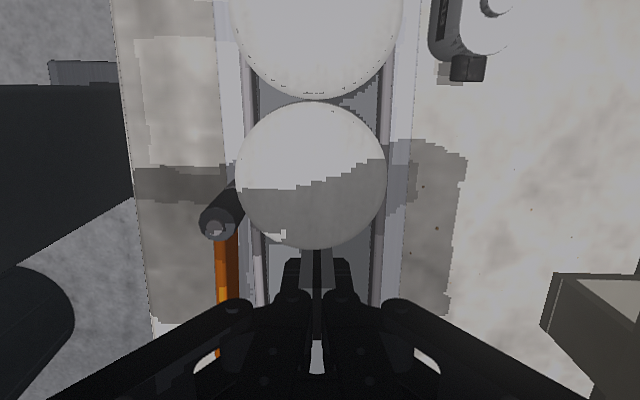

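View pics/t4c.png

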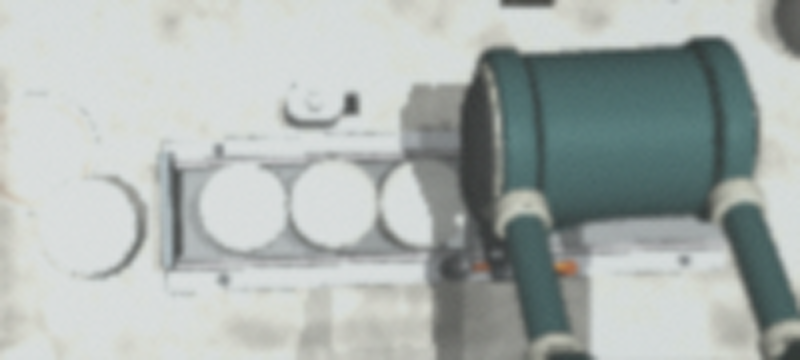

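```bash
python3 -c "
from h import *
P=ray('top',[((x+.5)/4-.5+270,(y+.5)/4-.5+165) for x,y in[(244,207),(335,204)]],.076)
P2=ray('wrist',[(311.5,175.5)],.076)
for p in np.r_[P,P2]: d=p[:2]-LO; print(np.round([d@LX*1000,d@LY*1000],1))
"
```

```text
[ -1.6 153.1]
[-2.  90.2]
[-0.5 29.7]
```

Emit:
drive_tool(
  steps=[
    [[2,0,0],0],
    [[2,0,0],0],
    [[2,0,0],0],
    [[2,0,0],0],
    [[2,0,0],0],
    [[2,0,0],0],
  ],
)

```text
time: 6.9
tool_pos: [0.5197, 0.0625, 0.0419]
tcp_rot: [2.183, 2.259, -0.0]
wrist_force: [0.0, -1.5, -0.3]
width: 0.001
```

Emit:
drive_tool(
  steps=[
    [[1,0,0],0],
    [[1,0,0],0],
    [[1,0,0],0],
  ],
)

```text
time: 7.15
tool_pos: [0.5196, 0.0655, 0.0419]
tcp_rot: [2.183, 2.259, -0.0]
wrist_force: [-0.2, -0.7, -0.5]
width: 0.002
```

Emit:
drive_tool(
  steps=[
    [[1,0,0],0],
    [[1,0,0],0],
  ],
)

```text
time: 7.32
tool_pos: [0.5196, 0.0665, 0.0419]
tcp_rot: [2.181, 2.259, -0.002]
wrist_force: [0.0, -7.8, 0.3]
width: -0.002
```

Emit:
drive_tool(
  steps=[
    [[0,0,0],0],
    [[0,0,0],0],
    [[0,0,0],0],
  ],
)

```text
time: 7.57
tool_pos: [0.5196, 0.0664, 0.0419]
tcp_rot: [2.182, 2.259, -0.002]
wrist_force: [-0.1, -5.1, 1.3]
width: 0.007
```

```bash
python3 -c "
from h import *
to(0,0,38)
snap('wrist','w5.png');snap('top','t5.png')
im=cv2.imread('pics/t5.png')
cv2.imwrite('pics/t5c.png',cv2.resize(im[165:255,270:470],None,fx=4,fy=4,interpolation=cv2.INTER_CUBIC))"
```

```text
t 7.57 pos [519.6  66.4  41.9] lane [0.7 1.3] yaw_y deg 1.98 z [ 0.    -0.002 -1.   ] F [-0.14 -5.15  1.3 ] w 0.007 q [ 0.08  0.14  2.08 -0.    0.92  0.05]
tool shift mm [-1.3 -0.7  3.9]
```

View pics/w5.png

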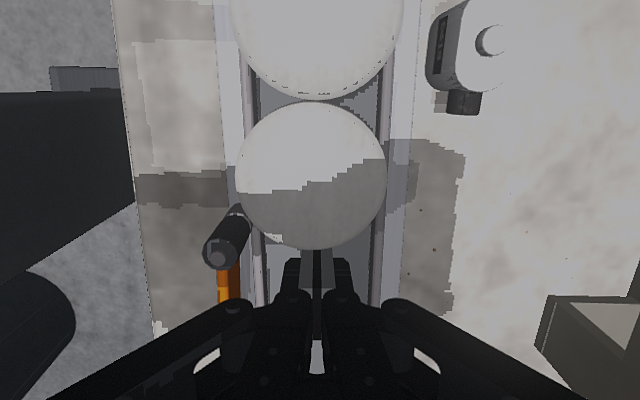

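View pics/t5c.png

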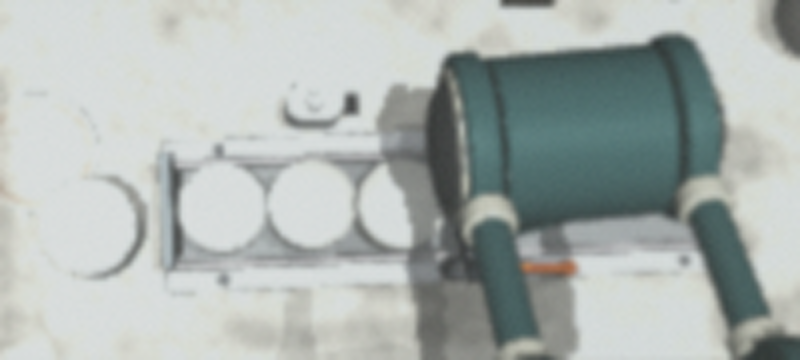

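Emit:
drive_tool(
  steps=[
    [[-1,0,0],0],
    [[-2,0,0],0],
    [[-4,0,0],0],
    [[-10,0,0],0],
    [[-15,0,0],0],
    [[0,0,-15],0],
    [[0,0,-25],0],
    [[0,0,-25],0],
  ],
)

```text
time: 8.33
tool_pos: [0.5193, 0.0346, 0.1064]
tcp_rot: [-2.183, -2.256, 0.003]
wrist_force: [0.9, -0.2, -0.0]
width: -0.004
```

Emit:
drive_tool(
  steps=[
    [[0,0,-20],0],
    [[-10,-20,0],0],
    [[-10,-25,0],0],
    [[-10,-25,0],0],
    [[0,-15,0],0],
    [[0,0,0],0],
    [[0,0,0],0],
  ],
)

```text
time: 8.92
tool_pos: [0.4366, 0.0021, 0.1271]
tcp_rot: [2.184, 2.257, 0.001]
wrist_force: [0.9, -0.4, -0.6]
width: 0.001
```

```bash
python3 -c "
from h import *
to(-88,-62,42)
snap('wrist','w6.png')
n=[((304,0),0)]
"
```

```text
t 8.92 pos [436.6   2.1 127.1] lane [-84.6 -59.9] yaw_y deg 1.9 z [ 0.001  0.    -1.   ] F [ 0.91 -0.37 -0.56] w 0.001 q [-0.05 -0.13  2.18  0.    1.09 -0.09]
tool shift mm [-2.1 -3.5 85.1]
```

View pics/w6.png

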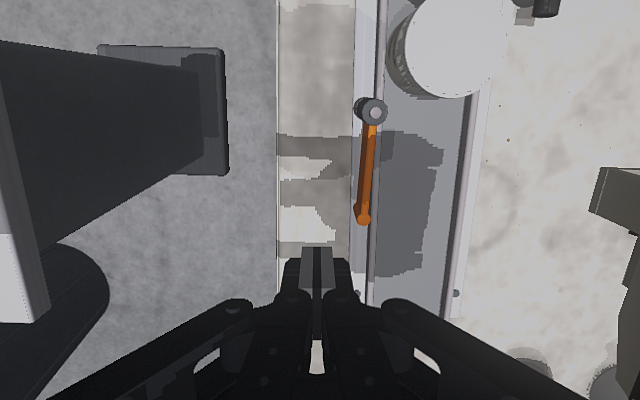

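```bash
python3 -c "
from h import *
P=ray('wrist',[(446.5,44.5),(374.5,110.5),(363,218)],[.076,.06,.058])
for p in P: d=p[:2]-LO; print(np.round([d@LX*1000,d@LY*1000],1))
"
```

```text
[-6.5 41.8]
[-44.3   3.3]
[-48.8 -73.3]
```

Emit:
drive_tool(
  steps=[
    [[-1,-1,15],0],
    [[-1,-2,20],0],
    [[0,0,20],0],
    [[0,0,20],0],
    [[0,0,10],0],
    [[0,0,0],0],
    [[0,0,0],0],
  ],
)

```text
time: 9.55
tool_pos: [0.4341, 0.0005, 0.0417]
tcp_rot: [-2.182, -2.259, 0.001]
wrist_force: [-0.2, 0.2, -0.1]
width: 0.005
```

```bash
python3 -c "
from h import *
to(-64,-62,40)
H=np.array([-46,4]);
for a in np.arange(1.7,-.01,-.1):
    r=55+13*(1.7-a)/1.7
    c=H+r*np.array([np.cos(a),-np.sin(a)])-3*np.array([np.sin(a),np.cos(a)])-[12,11]
    print(round(a,1),np.round(c,1))
snap('wrist','w7.png')
"
```

```text
t 9.55 pos [434.1   0.5  41.7] lane [-87.1 -61.4] yaw_y deg 1.97 z [-0.001  0.    -1.   ] F [-0.19  0.25 -0.12] w 0.005 q [-0.06 -0.02  2.26  0.    0.91 -0.09]
tool shift mm [-0.6 23.1  1.7]
1.7 [-68.1 -61.2]
1.6 [-62.6 -62.7]
1.5 [-57.  -63.6]
1.4 [-51.2 -64. ]
1.3 [-45.4 -63.7]
1.2 [-39.5 -62.9]
1.1 [-33.6 -61.5]
1.0 [-27.9 -59.4]
0.9 [-22.4 -56.7]
0.8 [-17.  -53.5]
0.7 [-12.  -49.7]
0.6 [ -7.4 -45.3]
0.5 [ -3.1 -40.4]
0.4 [  0.6 -35.1]
0.3 [  3.9 -29.3]
0.2 [  6.5 -23.1]
0.1 [  8.6 -16.7]
-0.0 [ 10. -10.]
```

View pics/w7.png

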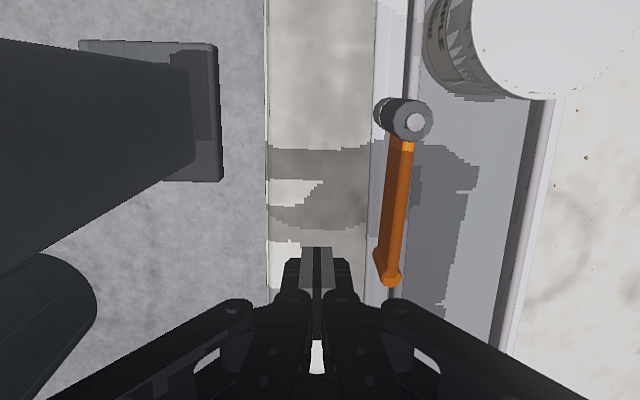

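Emit:
drive_tool(
  steps=[
    [[0,8,0],0],
    [[0,8,0],0],
    [[-1,6,0],0],
    [[-1,5,0],0],
    [[0,6,0],0],
    [[0,6,0],0],
    [[0,0,0],0],
  ],
)

```text
time: 10.18
tool_pos: [0.4745, -0.0003, 0.0422]
tcp_rot: [2.183, 2.258, 0.002]
wrist_force: [0.4, -0.2, 0.5]
width: 0.0
```

```bash
python3 -c "
from h import *
to(-45.4,-63.7,41)
snap('wrist','w8.png')
"
```

```text
t 10.18 pos [ 4.745e+02 -3.000e-01  4.220e+01] lane [-46.8 -63.7] yaw_y deg 1.95 z [ 0.001 -0.    -1.   ] F [ 0.44 -0.18  0.54] w 0.0 q [-0.05  0.05  2.18  0.    0.91 -0.09]
tool shift mm [-0.   1.4  1.2]
```

View pics/w8.png

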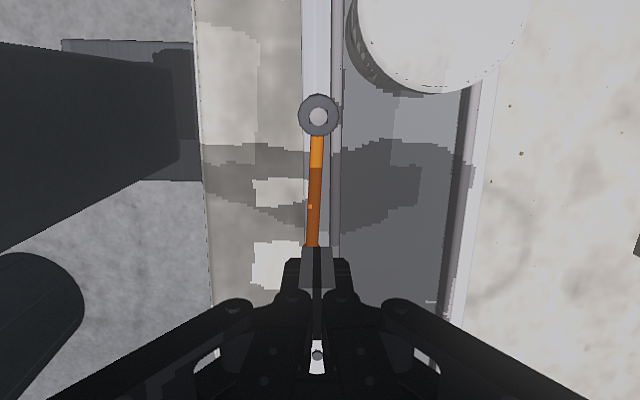

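```bash
python3 -c "
from h import *
s,R=stat()
t=s['tool_pos']
print(proj('wrist',[t,t+[0,0,.02],t+[0,.011,0],t+[0,0.011,.06]]))
H=np.r_[LO-.0455*LX+.004*LY,.058]
for a in (1.62,1.3,1.2): print(a,proj('wrist',[H,H+.077*np.r_[np.cos(a)*LX-np.sin(a)*LY,0]]))
im=cv2.imread('pics/w8.png')
cv2.imwrite('pics/w8c.png',cv2.resize(im[80:380,200:440],None,fx=2.5,fy=2,interpolation=cv2.INTER_CUBIC))
"
```

```text
t 10.23 pos [ 4.736e+02 -3.000e-01  4.200e+01] lane [-47.7 -63.6] yaw_y deg 1.95 z [ 0. -0. -1.] F [-0.22  1.11 -0.76] w 0.002 q [-0.05  0.05  2.18  0.    0.91 -0.09]
[[314.97630066 240.88349151]
 [314.81987961 258.60365681]
 [315.66662858 221.49538839]
 [315.36149347 283.64591336]]
1.62 [[319.54894412 111.20387385]
 [311.77317074 271.81024783]]
1.3 [[319.54894412 111.20387385]
 [361.43317187 266.77845238]]
1.2 [[319.54894412 111.20387385]
 [376.55999319 262.30029923]]
```

View pics/w8c.png

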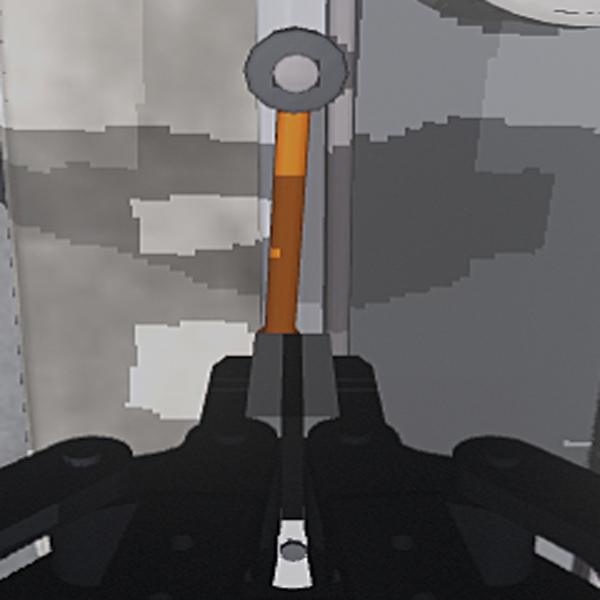

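```bash
python3 -c "
from h import *
im=snap('scene','s8.png')[:,:,::-1]
c=bot.camera_info('scene'); s,R=stat(); print(proj('scene',[s['tool_pos'],np.r_[LO-.0455*LX+.004*LY,.058]]))
cv2.imwrite('pics/s8c.png',cv2.resize(im[140:240,280:440],None,fx=5,fy=5,interpolation=cv2.INTER_CUBIC))
"
```

```text
t 10.28 pos [ 4.729e+02 -2.000e-01  4.180e+01] lane [-48.4 -63.5] yaw_y deg 1.95 z [-0.  0. -1.] F [-1.07  0.09 -0.03] w -0.0 q [-0.05  0.05  2.18  0.    0.91 -0.09]
[[374.87237028 187.67085666]
 [362.98915192 191.22965278]]
```

View pics/s8c.png

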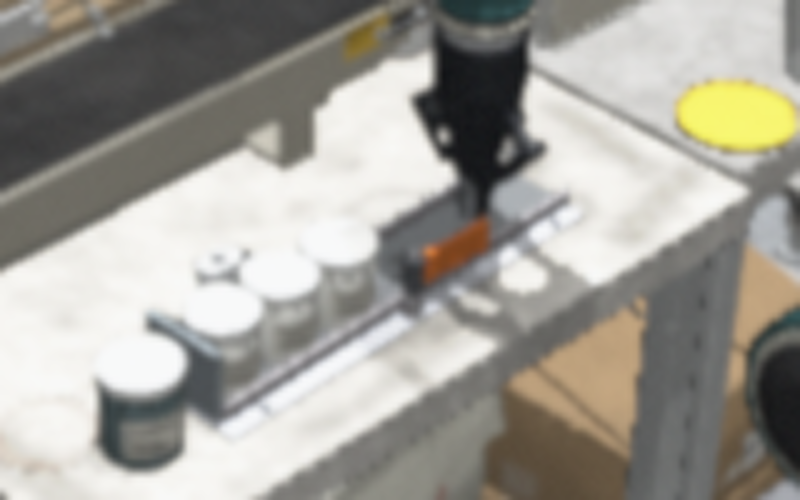

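```bash
python3 -c "
from h import *
s,R=stat(); t=s['tool_pos']
f=lambda P:np.round((proj('scene',P)-[280,140])*5+2,0)
for dz in (0,.01,.02,.03,.04): print('tcp+',dz,f(t+[0,0,dz])[0])
H=np.r_[LO-.0455*LX+.004*LY,.058]
for a in (1.62,1.3,1.57):
  for z in(.028,.058):
    H[2]=z; print(a,z,f([H,H+.082*np.r_[np.cos(a)*LX-np.sin(a)*LY,0]]).tolist())
print('stop top',f([np.r_[LO+.2*LY-.04*LX,.074],np.r_[LO+.2*LY+.04*LX,.074]]).tolist())
print('tin3 top',f([np.r_[LO+.169*LY,.076],np.r_[LO+.044*LY,.076]]).tolist())
im=cv2.imread('pics/s8.png')
cv2.imwrite('pics/s8d.png',cv2.resize(im[165:205,350:400],None,fx=14,fy=14,interpolation=cv2.INTER_CUBIC))
"
```

```text
t 10.28 pos [ 4.729e+02 -2.000e-01  4.180e+01] lane [-48.4 -63.5] yaw_y deg 1.95 z [-0.  0. -1.] F [-1.07  0.09 -0.03] w -0.0 q [-0.05  0.05  2.18  0.    0.91 -0.09]
tcp+ 0 [476. 240.]
tcp+ 0.01 [477. 230.]
tcp+ 0.02 [477. 220.]
tcp+ 0.03 [478. 210.]
tcp+ 0.04 [479. 200.]
1.62 0.028 [[416.0, 289.0], [489.0, 247.0]]
1.62 0.058 [[417.0, 258.0], [490.0, 217.0]]
1.3 0.028 [[416.0, 289.0], [462.0, 235.0]]
1.3 0.058 [[417.0, 258.0], [464.0, 205.0]]
1.57 0.028 [[416.0, 289.0], [485.0, 245.0]]
1.57 0.058 [[417.0, 258.0], [486.0, 215.0]]
stop top [[232.0, 349.0], [159.0, 303.0]]
tin3 top [[225.0, 306.0], [340.0, 237.0]]
```

View pics/s8d.png

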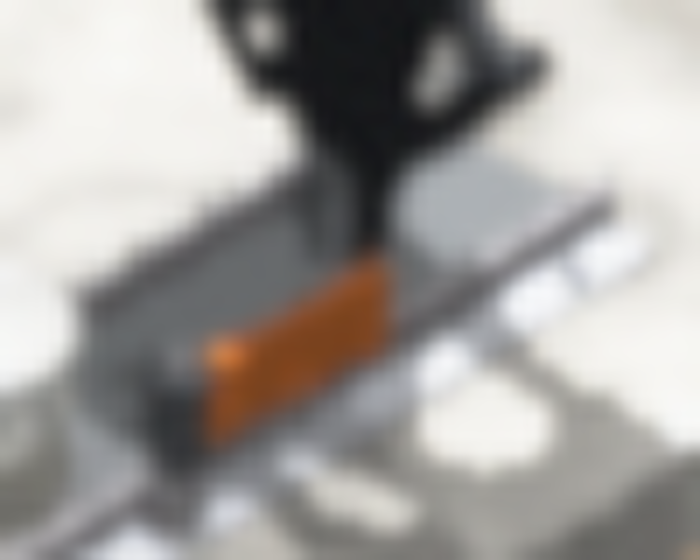

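Emit:
drive_tool(
  steps=[
    [[0,-10,0],0],
    [[0,-15,0],0],
    [[0,-15,0],0],
    [[0,0,10],0],
    [[0,0,10],0],
    [[0,0,5],0],
    [[0,0,0],0],
    [[0,0,0],0],
  ],
)

```text
time: 10.95
tool_pos: [0.4327, -0.0016, 0.0162]
tcp_rot: [-2.183, -2.258, 0.001]
wrist_force: [-0.3, 0.1, 0.1]
width: -0.002
```

```bash
python3 -c "
from h import *
s,R=stat(); t=s['tool_pos']
im=snap('scene','s9.png')[:,:,::-1]
cv2.imwrite('pics/s9c.png',cv2.resize(im[165:215,340:400],None,fx=12,fy=12,interpolation=cv2.INTER_CUBIC))
for dz in (0,.01,.02,.03,.04): print('tcp+',dz,(proj('scene',t+[0,0,dz])[0]-[340,165])*12+6)
snap('wrist','w9.png')
"
```

```text
t 10.95 pos [432.7  -1.6  16.2] lane [-88.7 -63.4] yaw_y deg 1.96 z [-0.001  0.    -1.   ] F [-0.31  0.09  0.07] w -0.002 q [-0.06  0.02  2.28 -0.    0.85 -0.1 ]
tcp+ 0 [511.55087364 390.63162274]
tcp+ 0.01 [513.09616835 366.64210641]
tcp+ 0.02 [514.64903256 342.50906282]
tcp+ 0.03 [516.20950856 318.23136432]
tcp+ 0.04 [517.77763869 293.80787371]
```

View pics/s9c.png

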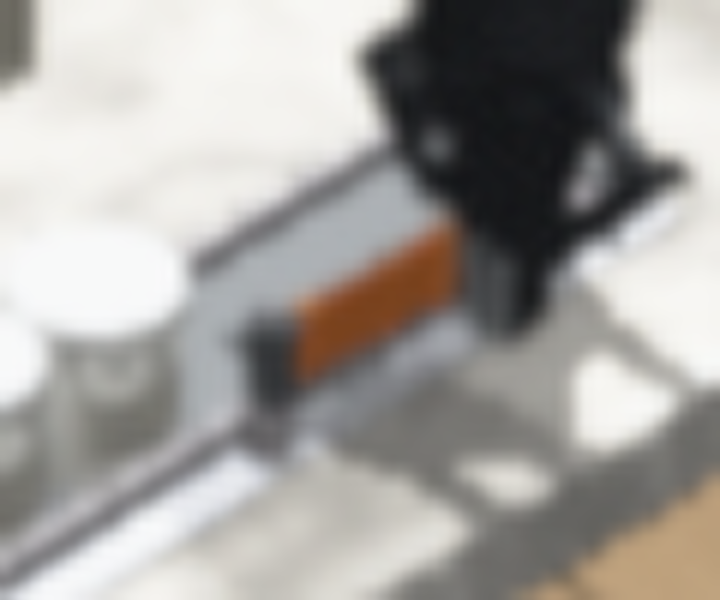

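View pics/w9.png

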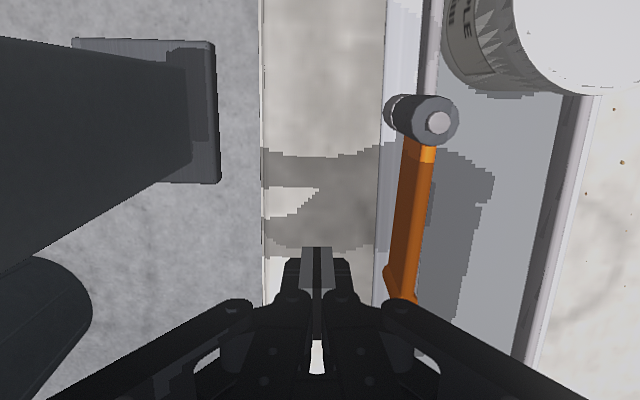

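```bash
python3 -c "
from h import *
from scipy.optimize import least_squares
s,R=stat(); t=s['tool_pos']
g=lambda P:(proj('scene',P)-[340,165])*12+6
def f(p):
    a=np.r_[t[:2]-p[0]*LX+p[2]*LY,t[2]+p[1]];b=np.r_[t[:2]+p[0]*LX+p[2]*LY,t[2]+p[1]]
    return np.r_[g([a])[0]-[672,172],g([b])[0]-[378,58]]
r=least_squares(f,[.05,.06,0]);print(r.x,r.fun)
# wrist knuckle pixels
def f2(p):
    a=np.r_[t[:2]-p[0]*LX+p[2]*LY,t[2]+p[1]];b=np.r_[t[:2]+p[0]*LX+p[2]*LY,t[2]+p[1]]
    return np.r_[proj('wrist',[a])[0]-[237,302],proj('wrist',[b])[0]-[397,302]]
for y in(0,.005,.01,.015):
  r=least_squares(lambda p:f2([p[0],p[1],y]),[.05,.06]);print(y,r.x,r.fun)
"
```

```text
t 11.05 pos [433.5  -1.6  16.9] lane [-87.9 -63.5] yaw_y deg 1.96 z [ 0. -0. -1.] F [0.16 0.6  0.18] w -0.002 q [-0.06  0.02  2.28 -0.    0.85 -0.1 ]
[0.0586995  0.11207593 0.00240735] [ -8.4484387   15.95256174   8.73251459 -16.51856821]
0 [0.03019973 0.05499242] [-2.54087495  0.12771818 -2.54002711 -0.17334145]
0.005 [0.02822609 0.06230106] [-2.7054153   0.12374708 -2.70441945 -0.17649885]
0.01 [0.02625249 0.06960952] [-2.8946969   0.11886505 -2.89352269 -0.18044501]
0.015 [0.02427894 0.07691777] [-3.11475257  0.11276718 -3.11336024 -0.18545513]
```

Emit:
drive_tool(
  steps=[
    [[0,6,-3],0],
    [[0,6,0],0],
    [[0,6,0],0],
    [[0,5,0],0],
    [[0,5,0],0],
    [[0,5,0],0],
    [[0,5,0],0],
  ],
)

```text
time: 11.63
tool_pos: [0.4711, -0.0002, 0.0197]
tcp_rot: [-2.183, -2.259, 0.001]
wrist_force: [-0.6, 0.5, -0.1]
width: -0.002
```

```bash
python3 -c "
from h import *
s,R=stat(); snap('wrist','w10.png')
"
```

```text
t 11.63 pos [ 4.711e+02 -2.000e-01  1.970e+01] lane [-50.2 -63.5] yaw_y deg 1.95 z [-0.001  0.    -1.   ] F [-0.59  0.46 -0.06] w -0.002 q [-0.05  0.08  2.2   0.    0.86 -0.09]
```

View pics/w10.png

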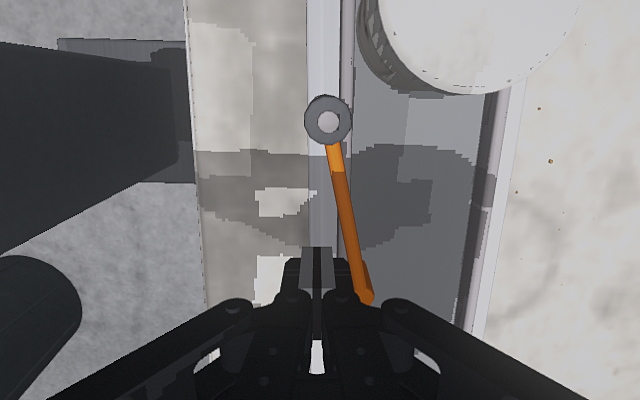

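Emit:
drive_tool(
  steps=[
    [[0,5,0],0],
    [[1,6,0],0],
    [[1,6,0],0],
    [[2,6,0],0],
    [[3,6,0],0],
    [[3,5,0],0],
    [[4,5,0],0],
  ],
)

```text
time: 12.27
tool_pos: [0.51, 0.0153, 0.0199]
tcp_rot: [2.183, 2.259, -0.0]
wrist_force: [-1.6, -0.7, -0.5]
width: 0.002
```

```bash
python3 -c "
from h import *
s,R=stat(); snap('wrist','w11.png')
"
```

```text
t 12.27 pos [510.   15.3  19.9] lane [-10.8 -49.3] yaw_y deg 1.95 z [ 0. -0. -1.] F [-1.64 -0.75 -0.55] w 0.002 q [-0.02  0.15  2.12 -0.    0.87 -0.05]
```

View pics/w11.png

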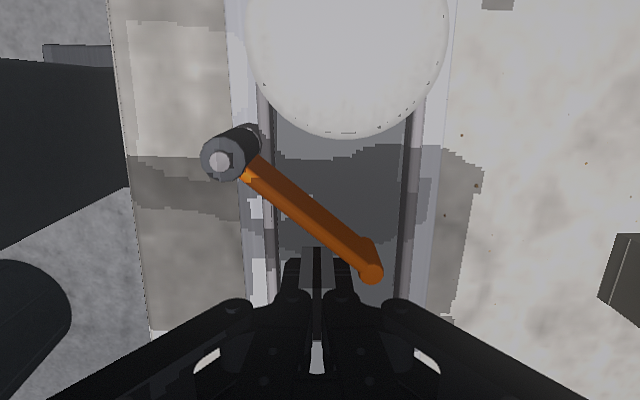

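Emit:
drive_tool(
  steps=[
    [[4,4,0],0],
    [[5,4,0],0],
    [[5,4,0],0],
    [[6,3,0],0],
    [[6,3,0],0],
    [[6,2,0],0],
  ],
)

```text
time: 12.82
tool_pos: [0.5286, 0.0484, 0.0199]
tcp_rot: [2.183, 2.259, 0.0]
wrist_force: [-0.1, -0.5, -0.3]
width: -0.0
```

```bash
python3 -c "
from h import *
s,R=stat(); snap('wrist','w12.png')
"
```

```text
t 12.82 pos [528.6  48.4  19.9] lane [  9. -17.] yaw_y deg 1.96 z [ 0. -0. -1.] F [-0.12 -0.49 -0.27] w -0.0 q [ 0.04  0.19  2.08 -0.    0.88  0.01]
```

View pics/w12.png

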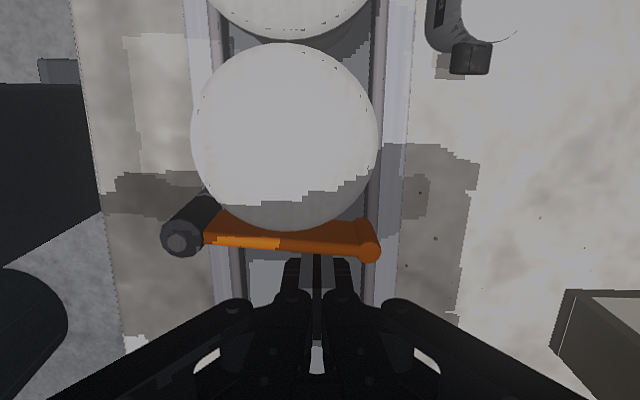

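Emit:
drive_tool(
  steps=[
    [[2,0,0],0],
    [[2,0,0],0],
    [[1,0,0],0],
    [[1,0,0],0],
  ],
)

```text
time: 13.2
tool_pos: [0.5282, 0.0537, 0.02]
tcp_rot: [2.183, 2.259, 0.001]
wrist_force: [0.2, -0.9, -0.4]
width: -0.002
```

Emit:
drive_tool(
  steps=[
    [[1,0,0],0],
    [[0,0,0],0],
  ],
)

```text
time: 13.37
tool_pos: [0.5281, 0.0543, 0.02]
tcp_rot: [2.183, 2.259, -0.0]
wrist_force: [0.3, -3.2, 0.5]
width: -0.0
```

Emit:
drive_tool(
  steps=[
    [[1,0,0],0],
    [[0,0,0],0],
    [[0,0,0],0],
    [[0,0,0],0],
  ],
)

```text
time: 13.7
tool_pos: [0.5281, 0.0545, 0.02]
tcp_rot: [2.182, 2.258, -0.002]
wrist_force: [0.3, -5.5, -0.1]
width: -0.001
```

```bash
python3 -c "
from h import *
s,R=stat(); snap('wrist','w13.png')
H=np.r_[LO-.0455*LX+.004*LY,.058]
for a in (0,.1): print(proj('wrist',[H,H+.077*np.r_[np.cos(a)*LX-np.sin(a)*LY,0]]).tolist())
"
```

```text
t 13.7 pos [528.1  54.5  20. ] lane [  8.8 -10.9] yaw_y deg 1.97 z [ 0.    -0.002 -1.   ] F [ 0.3  -5.47 -0.11] w -0.001 q [ 0.06  0.19  2.08 -0.    0.88  0.02]
[[182.80896354158583, 246.83471802600815], [369.89314391379946, 246.60419086995023]]
[[182.80896354158583, 246.83471802600815], [368.12657059436253, 263.3427026510176]]
```

View pics/w13.png

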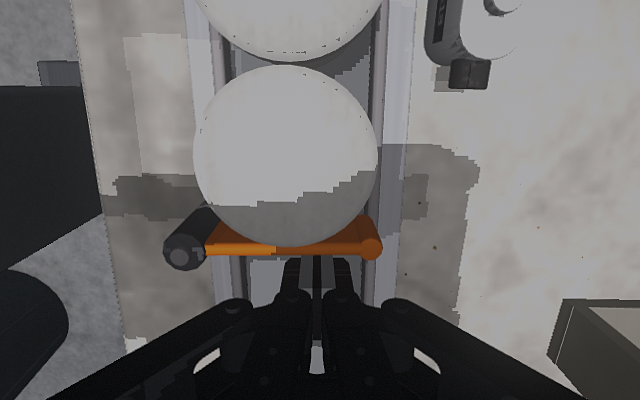

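The keeper bar now lies straight across the lane, with the hinge at about (180,255) and the tip at about (371,248). The rising force means it has reached its hard stop, so I'm backing off.

Emit:
drive_tool(
  steps=[
    [[-2,0,0],0],
    [[-5,0,0],0],
    [[-12,0,0],0],
    [[-15,0,0],0],
    [[-10,0,-10],0],
    [[0,0,-25],0],
    [[0,0,-30],0],
    [[0,0,-30],0],
  ],
)

```text
time: 14.42
tool_pos: [0.5285, 0.0108, 0.1158]
tcp_rot: [-2.184, -2.256, 0.002]
wrist_force: [0.8, -0.4, 0.2]
width: -0.005
```

Emit:
drive_tool(
  steps=[
    [[0,0,-30],0],
    [[-25,0,-30],0],
    [[-30,0,-20],0],
    [[-30,0,0],0],
    [[-20,0,0],0],
    [[0,0,0],0],
    [[0,0,0],0],
    [[0,0,0],0],
  ],
)

```text
time: 15.08
tool_pos: [0.5326, -0.0932, 0.195]
tcp_rot: [-2.184, -2.257, -0.001]
wrist_force: [0.3, -0.3, -0.3]
width: 0.001
```

```bash
python3 -c "
from h import *
s,R=stat(); snap('wrist','w14.png')
im=snap('top','t14.png')[:,:,::-1]
cv2.imwrite('pics/t14c.png',cv2.resize(im[165:255,270:470],None,fx=4,fy=4,interpolation=cv2.INTER_CUBIC))
"
```

```text
t 15.08 pos [532.6 -93.2 195. ] lane [   7.9 -158.6] yaw_y deg 1.9 z [-0.     0.001 -1.   ] F [ 0.26 -0.25 -0.28] w 0.001 q [-0.22  0.02  1.9   0.    1.22 -0.25]
```

View pics/w14.png

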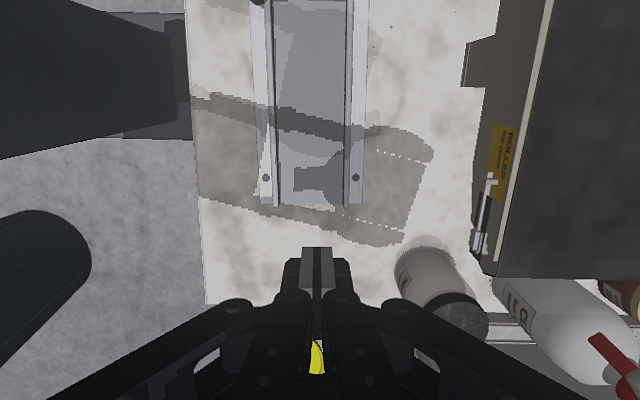

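View pics/t14c.png

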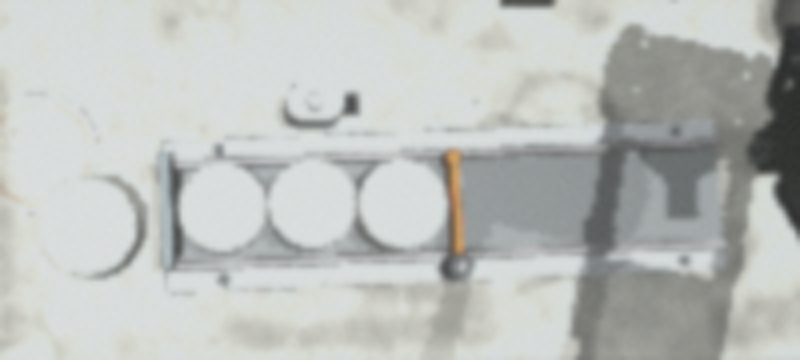

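```bash
python3 -c "
from h import *
P=ray('top',[((x+.5)/4-.5+270,(y+.5)/4-.5+165) for x,y in[(222,207),(313,204),(403,203),(457,266),(453,155)]],[.076,.076,.076,.06,.058])
L=[]
for p in P: d=p[:2]-LO; L.append([d@LX*1000,d@LY*1000]); print(np.round(L[-1],1))
L=np.array(L);print('gaps',np.linalg.norm(np.diff(L[:3],axis=0),axis=1),'keeper',-np.arctan2(L[4,1]-L[3,1],L[4,0]-L[3,0]))
a=cv2.imread('pics/top0.png')[:,:,:].astype(int);b=cv2.imread('pics/t14.png').astype(int)
"
```

```text
[ -1.  168.3]
[ -1.4 105.4]
[-3.2 43.3]
[-47.5   6. ]
[30.6  4. ]
gaps [62.85103476 62.18004381] keeper 0.025430364362263813
```

The tins measure lane y 168, 105 and 43 mm, with spacings of 62.9 and 62.2 mm, and the keeper reads about 0.03 rad. The tally and dark tin are where they started and the arm is clear, so I'm handing in.

```bash
python3 -c "
from workcell import bot
print(bot.finish_job())"
```

```text
the job is handed in; nothing more can be done
None
```

I pushed the row of three tins home against the end stop, swung the keeper shut behind them, backed the arm clear and handed the job in at about 15 s.

**Tins:** The last top-camera check put them at lane y of about 168, 105 and 43 mm, against home positions of 169, 106 and 44. They stood 62.9 and 62.2 mm apart, and all were within about 3 mm of the lane's centre line. The wrist force rose to about 8 N when the row met the stop. All three looked upright, but I did not measure tilt.

**Keeper:** It measured about 0.03 rad. It was pressed onto its hard stop at about 5.5 N before I backed off.

**Bystanders:** The tally and dark tin looked unmoved by eye in the top pictures. I did not measure the other four again, but the arm's path kept clear of them.

**What disagreed:**
- **Fingertip height:** The cameras showed the shut fingertips ending about 23–25 mm above the reported TCP. My first pass at the keeper went over it without touching, so I repeated it with the TCP 20 mm above the bench. The tins were therefore pushed at lid-rim height, and they did not tip.
- **Sideways reading:** One wrist-camera reading at the edge of the picture put tin_1 6.5 mm off centre. The rails allow only about 4 mm, and the top camera later gave 3 mm.

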